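# Fetch the salt tin from behind the measuring beakers

## Robot

A 7-joint arm with a two-finger parallel gripper is mounted at the origin on the work surface. World frame = base frame: x ahead of the robot, y to its left, z up, the work surface at z = 0. Lengths are in mm, angles in rad, forces in N, time in s.
With the tool pointing down it reaches from about 425 to 875 mm from the base axis. Payload 8.4 kg.
Tool frame: the origin (TCP) lies at the very end of the fingers, on their centre line; the grasp point (between the pads) lies 19 mm behind it; z points along the fingers, y is the line along which they close (so a half turn about z gives the same grasp; the last joint's range is limited). The gripper opens to 85 mm and grips with 20 to 120 N. Pads are 22 mm wide; open, the fingers measure 114 mm over their backs; the gripper's body (76 mm by 85 mm) begins 54 mm behind the grasp point. The pads swing forward as they close: fully open they stand 13 mm farther back than shut.
Start: joints at [1.1, 0.333, 0.04, 1.465, -0.013, 1.343, -0.059], TCP at [236.117, -605.568, 231.308] pointing down, gripper open.
Joint ranges: [-2.58, 2.58], [-0.38, 2.09], [-1.3, 1.39], [0.25, 2.4], [-1.5, 4.64], [0.08, 2.09], [-2.65, 2.65]. Speed limits (rad/s): [2.22, 2.22, 2.79, 2.79, 3.14, 3.14, 3.14].

## Interface

Orientations are given as a unit quaternion [w, x, y, z].
In Python, from rig import arm, vision gives the robot as it stands.
- The arm moves only by the shell command python3 -m pendant 'ROWS' [FORCE]. ROWS is JSON, a list of rows, each a list of 7 numbers: the turn, a rotation vector about the tool's x, y, z scaled (see below), then the shift along the tool's x, y, z scaled (see below), then the closure, from -1 (fully open) to 1 (shut). In form: [[wx, wy, wz, tx, ty, tz, jaw], ...]. A call has 1 to 12 rows; each row shifts and turns the commanded pose from where the row before left it, along the tool's axes as they then stand; what a row does not reach is not made up. The controller multiplies each number of a shift by 20 mm and each number of a turn by 5 degrees. A row lasts 1/12 s, in which the tool goes at most 41.7 mm and 7.16 degrees, less where a joint would pass 70% of its speed; a pose out of reach is approached as far as the arm can. A call with a number of a shift or a turn outside -1 to 1 is refused whole. A call with a gripper value outside its range is refused whole. The fingers move at their own pace and stop on an object; FORCE is the grip in N (left out, the last holds). Time passes only in rows, so rows that do not move let the fingers close. It gives the time, the measured TCP pose, the force, the opening and the grip force at its end, in the units of the state.
- arm.observe(): the state, without advancing time (a new reading comes with each control period).
- vision.camera(name): name is "scene" or "side" or "wrist"; returns the picture (384x512x3 uint8, blue, green, red); there is no depth.
- vision.camera_params(name): a dict with "vfov" (degrees; the focal length in pixels is half the picture's height over the tangent of half this angle, whatever the lens; pixels are square), "cx", "cy" (the principal point, pixels), "extrinsics" (4x4, takes a point from camera to world coordinates); the wrist camera has in their place "tool_from_camera" (4x4, takes a point from camera to tool coordinates, whose origin is the TCP and whose axes are the flange's). Camera axes: x right, y up, looking along -z (the intrinsics and any distortion apply to the point x, -y, -z); pixel columns grow to the right and rows downward; lengths in mm; the calibration is good to about 2 mm. A picture is of the moment at which its call begins: read the wrist's pose just before it. camera_params takes no time and is no camera call.
- arm.job_done(): hands the job in; it is judged then, once.
Trained networks look in the newest picture that a camera, given by its name, has taken for a name from the list of things; names that differ only in an ending like _2 or _b are one class to them, and where a whole thing is asked for, a point or a joint stands for the part that bears it (a point fixed in the world has none). Each returns a list of dicts, best first, with "confidence" (0 to 1); they miss things now and then, are a little off and sometimes report something else, mostly with a low value. They report only what shows in the picture. A call takes as long as a camera call.
- vision.search_frame(query, camera): "at" ([x, y, z] in mm, in world coordinates, good to about 4 mm: the middle of the surface that is visible of it).
The state is a dict: "time_s": time; "joints": joint angles; "dq": joint speeds; "effort": joint torques, N m; "eef_pos": TCP position; "ee_rot": TCP orientation; "force": force on the tool from outside, world axes, zero at the start; "ft_torque": the same for the moment, N m; "finger_gap": opening from 0.0 (shut) to 1.0 (fully open); "finger_force": force on a finger pad.
Only numpy, scipy, OpenCV 4.12 (cv2) and the standard library are available. Lean on these libraries where they do the work, as an engineer would, in place of code of your own. Each camera call takes 0.05 s, during which the arm holds its last target. There are 200 camera calls.

## Task

The low yellow salt tin is hemmed in at the back of the wooden tray by three measuring beakers: first clear all three beakers out onto the chopping board, then stand the tin in the middle of the kitchen scale's round plate, and after that put the beakers back as one nested set, medium inside large and small inside medium, standing in the middle of the tray (you may nest them already on the board, or only when you put them back). Keep everything upright and set it down rather than letting it fall; when nesting, a beaker may drop the last two centimetres or so. Leave the oil bottle, pepper mill and storage jar alone.

Things in the scene. Friction and masses are not known exactly. Their poses are not given: they have to be found in the camera images.
- beaker_large: The large, blue measuring beaker, open-topped, black ticks on one side, standing upright: outside diameter 66 mm at the rim (64 at the foot), inside 60 at the rim (58 at the floor), 105 mm tall, wall 3, bottom 5 mm thick, 90 g, stiff. Origin: centre of the underside, z up. Starts in the tray, left, right or in front of the tin (this varies).
- beaker_medium: The medium, white measuring beaker, open-topped, black ticks on one side, standing upright: outside diameter 51 mm at the rim (49 at the foot), inside 45 at the rim (43 at the floor), 105 mm tall, wall 3, bottom 5 mm thick, 65 g, stiff. Origin: centre of the underside, z up. Starts in the tray, left, right or in front of the tin (this varies). Nested in the large one it stands 5 mm proud.
- beaker_small: The small, red measuring beaker, open-topped, black ticks on one side, standing upright: outside diameter 37 mm at the rim (35 at the foot), inside 31 at the rim (29 at the floor), 105 mm tall, wall 3, bottom 5 mm thick, 45 g, stiff. Origin: centre of the underside, z up. Starts in the tray, left, right or in front of the tin (this varies). Nested in the medium one it stands 5 mm proud.
- tin: The salt tin: a low round tin, bright yellow with a paler yellow lid (fixed on), 57 mm diameter, 36 mm tall, about 160 g. Origin: centre of the underside, z up. It starts at the back of the tray (the side away from the robot), with a beaker close by on its left, right and front.
- tray: The dark wooden tray, fixed to the counter: 180 mm (its x, away from the robot) by 244 mm (its y), outer height 24 mm, rim 6 mm thick, floor 6 mm above the counter. Origin: under its centre, at counter height. Turned up to 9 degrees. Tray, board and scale may change places.
- board: The chopping board (side area), pale wood with a dark groove near its edge, fixed: 240 mm (its x, away from the robot) by 200 mm (its y), 18 mm thick. Empty at the start. Origin: under its centre, at counter height.
- scale: The kitchen scale, fixed: a flat white body 205 by 155 mm with a small display on the robot's side, and a round steel weighing plate of 132 mm diameter whose flat top is 24 mm above the counter (the plate is rigid, it does not sink). Origin: under the centre of the round plate, at counter height.
- oil_bottle: Bystander: a green glass oil bottle with a black cap, 58 mm diameter, 200 mm tall, loose, standing beyond the work. Origin: centre of the underside.
- pepper_mill: Bystander: a turned dark-wood pepper mill, 54 mm diameter, 150 mm tall, loose, standing beyond the work. Origin: centre of the underside.
- storage_jar: Bystander: a clear glass storage jar with a steel lid, 72 mm diameter, 110 mm tall, loose, standing beyond the work. Origin: centre of the underside.

How it is judged (in metres and radians):
On the way, in this order (a step that is already met when the one before it is completed fails the run):
1. all three beakers stand released on the chopping board (apart or nested) while the tin is still in the tray (x of beaker_large in the frame of board between -0.12 and 0.12 m and y of beaker_large in the frame of board between -0.1 and 0.1 m and z of beaker_large in the frame of board between 0.012 and 0.036 m and angle between each of beaker_large, beaker_medium, beaker_small's own z axis and vertical below 0.12 rad and contact force between each of beaker_large, beaker_medium, beaker_small and the fingers below 0.05 N and linear speed of each of beaker_large, beaker_medium, beaker_small below 0.03 m/s and x of beaker_medium in the frame of board between -0.12 and 0.12 m and y of beaker_medium in the frame of board between -0.1 and 0.1 m and z of beaker_medium in the frame of board between 0.012 and 0.036 m and x of beaker_small in the frame of board between -0.12 and 0.12 m and y of beaker_small in the frame of board between -0.1 and 0.1 m and z of beaker_small in the frame of board between 0.012 and 0.036 m and x of tin in the frame of tray between -0.08 and 0.08 m and y of tin in the frame of tray between -0.115 and 0.115 m and z of tin in the frame of tray below 0.012 m), for 0.2 s.
2. the tin stands released in the middle of the scale's plate while the beakers are still on the board (horizontal distance between tin and scale below 0.015 m and z of tin in the frame of scale between 0.018 and 0.03 m and angle between tin's own z axis and vertical below 0.1 rad and contact force between each of tin, beaker_large, beaker_medium, beaker_small and the fingers below 0.05 N and linear speed of each of tin, beaker_large, beaker_medium, beaker_small below 0.03 m/s and x of beaker_large in the frame of board between -0.12 and 0.12 m and y of beaker_large in the frame of board between -0.1 and 0.1 m and z of beaker_large in the frame of board between 0.012 and 0.036 m and angle between each of beaker_large, beaker_medium, beaker_small's own z axis and vertical below 0.12 rad and x of beaker_medium in the frame of board between -0.12 and 0.12 m and y of beaker_medium in the frame of board between -0.1 and 0.1 m and z of beaker_medium in the frame of board between 0.012 and 0.036 m and x of beaker_small in the frame of board between -0.12 and 0.12 m and y of beaker_small in the frame of board between -0.1 and 0.1 m and z of beaker_small in the frame of board between 0.012 and 0.036 m), for 0.2 s.
At the end, for the whole second after the job is handed in: Tin upright within 15 mm of the scale plate's centre; large beaker upright on the tray floor within 25 mm of the tray centre along each side; medium standing on the large one's floor, small on the medium one's; all released and at rest; bystanders within 30 mm of their start (horizontal distance between tin and scale below 0.015 m and z of tin in the frame of scale between 0.018 and 0.03 m and angle between tin's own z axis and vertical below 0.1 rad and contact force between each of tin, beaker_large, beaker_medium, beaker_small and the fingers below 0.05 N and linear speed of each of tin, beaker_large, beaker_medium, beaker_small below 0.03 m/s and horizontal distance between beaker_medium and beaker_large below 0.01 m and z of beaker_medium in the frame of beaker_large between 0.002 and 0.011 m and horizontal distance between beaker_small and beaker_medium below 0.01 m and z of beaker_small in the frame of beaker_medium between 0.002 and 0.011 m and x of beaker_large in the frame of tray between -0.025 and 0.025 m and y of beaker_large in the frame of tray between -0.025 and 0.025 m and z of beaker_large in the frame of tray between 0.002 and 0.012 m and angle between each of beaker_large, beaker_medium, beaker_small's own z axis and vertical below 0.12 rad and distance of each of oil_bottle, pepper_mill, storage_jar from where it was at the start of the episode below 0.03 m); the robot touches nothing.
It fails at once if a bystander (oil bottle, pepper mill, storage jar) is shoved more than 30 mm or knocked over (distance of any of oil_bottle, pepper_mill, storage_jar from where it was at the start of the episode above 0.03 m or angle between any of oil_bottle, pepper_mill, storage_jar's own z axis and vertical above 0.4 rad).
It fails at once if a beaker or the tin is tipped by more than about 35 degrees (angle between any of beaker_large, beaker_medium, beaker_small, tin's own z axis and vertical above 0.6 rad).
It fails at once if a beaker or the tin falls freely from more than about 4 cm, or is thrown ((linear speed of beaker_large above 0.9 m/s and contact force between beaker_large and the fingers below 0.01 N) or (linear speed of beaker_medium above 0.9 m/s and contact force between beaker_medium and the fingers below 0.01 N) or (linear speed of beaker_small above 0.9 m/s and contact force between beaker_small and the fingers below 0.01 N) or (linear speed of tin above 0.9 m/s and contact force between tin and the fingers below 0.01 N)).
It also fails if it takes over 141 s, if anything falls off the work surface, if the arm or the gripper's body presses on something with over 40 N, if the wrist force passes 120 N, or if a joint passes its speed limit or range.

## Working session

There is one attempt and no reset: what is moved stays moved. The work goes in short steps, Python scripts to look and compute and a shell command to move; the robot and the scene stay as the last step left them, time stands still between calls to the robot, and variables do not carry over. Pictures are saved under pics/ and viewed, at most 14 in all, crops included, and the job is handed in when it is done.

```bash
ls; mkdir -p pics; python3 - <<'E'
from rig import arm, vision
import cv2,numpy as np
s=arm.observe(); print({k:np.round(s[k],3).tolist() for k in('time_s','eef_pos','ee_rot','finger_gap','force')})
for c in("scene","side"):
    cv2.imwrite(f"pics/{c}0.png",vision.camera(c))
    p=vision.camera_params(c); print(c,p['vfov'],p['cx'],p['cy'],np.round(p['extrinsics'],3).tolist(),[k for k in p])
p=vision.camera_params("wrist");print(p)
for n in("beaker_large","beaker_medium","beaker_small","tin","tray","board","scale","oil_bottle","pepper_mill","storage_jar"):
    for c in("scene","side"):
        print(n,c,[(np.round(d['at']).tolist(),round(d['confidence'],2)) for d in vision.search_frame(n,c)[:2]])
E
```

```text
pics
{'time_s': 0.0, 'eef_pos': [235.975, -605.142, 230.407], 'ee_rot': [-0.001, 0.983, 0.185, -0.0], 'finger_gap': 1.002, 'force': [-0.148, -0.416, -0.84]}
scene 57.29902200839373 254.66421902715823 191.0330794604678 [[-0.19, -0.81, 0.554, 1142.495], [0.982, -0.163, 0.099, 109.232], [0.01, 0.563, 0.827, 799.245], [0.0, 0.0, 0.0, 1.0]] ['vfov', 'cx', 'cy', 'extrinsics']
side 55.675450090691086 249.6413226246046 194.05028716699067 [[0.997, 0.043, -0.061, 557.424], [-0.073, 0.721, -0.689, -682.337], [0.014, 0.692, 0.722, 778.887], [0.0, 0.0, 0.0, 1.0]] ['vfov', 'cx', 'cy', 'extrinsics']
{'vfov': 65.36972562033878, 'cx': 263.90779100108887, 'cy': 194.39844234663602, 'tool_from_camera': array([[-1.45162455e-03,  9.58125034e-01,  2.86346488e-01,
         7.38233118e+01],
       [ 9.99998852e-01,  1.51518500e-03, -3.97404864e-07,
        -6.66933404e-03],
       [-4.34248666e-04,  2.86346159e-01, -9.58126134e-01,
        -1.42477621e+02],
       [ 0.00000000e+00,  0.00000000e+00,  0.00000000e+00,
         1.00000000e+00]])}
beaker_large scene [([583.0, -73.0, 71.0], 0.77), ([559.0, 79.0, 7
[... 214 characters left out ...]
500.0, -1.0, 81.0], 0.64)]
beaker_small side [([482.0, -23.0, 78.0], 0.88)]
tin scene [([567.0, -1.0, 39.0], 0.89), ([757.0, 149.0, 95.0], 0.31)]
tin side []
tray scene [([557.0, 11.0, 2.0], 0.85)]
tray side [([506.0, -46.0, 5.0], 0.96)]
board scene [([525.0, 290.0, 16.0], 0.6), ([758.0, 150.0, 95.0], 0.35)]
board side [([502.0, 271.0, 16.0], 0.73)]
scale scene [([530.0, -278.0, 16.0], 0.94)]
scale side [([508.0, -297.0, 20.0], 0.94)]
oil_bottle scene [([777.0, 4.0, 123.0], 0.97)]
oil_bottle side [([753.0, -13.0, 104.0], 0.87)]
pepper_mill scene [([776.0, -139.0, 90.0], 0.84)]
pepper_mill side []
storage_jar scene [([754.0, 151.0, 95.0], 0.83)]
storage_jar side [([733.0, 121.0, 78.0], 0.71)]
```

View pics/scene0.png

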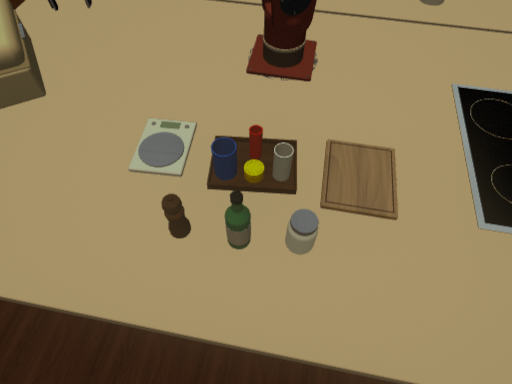

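View pics/side0.png

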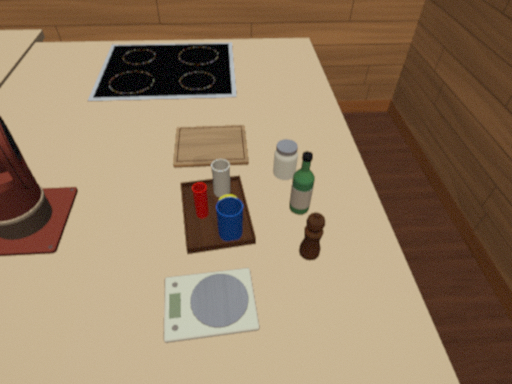

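```bash
cat > h.py <<'E'
from rig import arm, vision
import numpy as np
from scipy.spatial.transform import Rotation as R
def ray(c,uv,pose=None):
    p=vision.camera_params(c); f=192/np.tan(np.radians(p['vfov']/2))
    if c=="wrist":
        s=pose; q=s['ee_rot']; T=np.eye(4); T[:3,:3]=R.from_quat([q[1],q[2],q[3],q[0]]).as_matrix(); T[:3,3]=s['eef_pos']
        E=T@p['tool_from_camera']
    else: E=p['extrinsics']
    d=E[:3,:3]@np.array([(uv[0]-p['cx'])/f,-(uv[1]-p['cy'])/f,-1]); return E[:3,3],d
def on(c,uv,z,pose=None):
    o,d=ray(c,uv,pose); return np.round(o+d*(z-o[2])/d[2],1)
E
python3 - <<'E'
from h import *
print('base',on('scene',(284,60),10))
print('plate',on('scene',(161,149),24),on('side',(220,300),24))
for a in[(325,143),(397,147),(397,213),(322,205)]:print('bd sc',on('scene',a,18))
for a in[(175,127),(246,126),(248,160),(174,161)]:print('bd si',on('side',a,18))
for a in[(215,138),(298,139),(298,187),(209,185)]:print('tr sc',on('scene',a,24))
for a in[(181,181),(245,178),(252,240),(187,246)]:print('tr si',on('side',a,24))
for n,a,b in[('L',(225,145),(230,206)),('M',(284,150),(221,166)),('S',(256,129),(200,187))]:print(n,on('scene',a,105+6),on('side',b,111))
print('tin',on('scene',(254,168),42))
E
```

```text
base [24.8 10.3 10. ]
plate [ 531.5 -277.    24. ] [ 530.5 -286.2   24. ]
bd sc [407.9 188.4  18. ]
bd sc [381.3 398.9  18. ]
bd sc [613.8 391.   18. ]
bd sc [627.5 197.8  18. ]
bd si [384.  384.2  18. ]
bd si [632.8 377.   18. ]
bd si [627.2 194.3  18. ]
bd si [393.2 202.7  18. ]
tr sc [ 458.8 -134.8   24. ]
tr sc [413.6 107.6  24. ]
tr sc [586.9 128.8  24. ]
tr sc [ 627.6 -107.6   24. ]
tr si [421.5 104.   24. ]
tr si [611.9 105.9  24. ]
tr si [ 615.1 -124.7   24. ]
tr si [ 450.  -133.2   24. ]
L [554.2 -75.8 111. ] [562.3 -82.4 111. ]
M [540.6  77.  111. ] [542.9  66.4 111. ]
S [481.9  -7.6 111. ] [487.3 -11.8 111. ]
tin [560.5   2.8  42. ]
```

```bash
python3 -m pendant '[[0,0,0.854,0,0,0,-1],[0,0,0.854,0,0,0,-1],[0,0,0.854,0,0,0,-1],[0,0,0.854,0,0,0,-1],[0,0,0.854,0,0,0,-1],[0,0,0,0.4,-1,-0.3,-1],[0,0,0,0.4,-1,-0.3,-1],[0,0,0,0.4,-1,-0.3,-1],[0,0,0,0.4,-1,-0.3,-1],[0,0,0,0.4,-1,-0.3,-1],[0,0,0,0.4,-1,-0.3,-1],[0,0,0,0.4,-1,-0.3,-1]]'
python3 -m pendant '[[0,0,0,0.4,-1,-0.3,-1],[0,0,0,0.4,-1,-0.3,-1],[0,0,0,0.4,-1,-0.3,-1],[0,0,0,0.4,-1,-0.3,-1],[0,0,0,0.4,-1,0,-1],[0,0,0,0.4,-1,0,-1],[0,0,0,0.4,-1,0,-1],[0,0,0,0.4,-1,0,-1],[0,0,0,0.4,-1,0,-1],[0,0,0,0.4,-1,0,-1],[0,0,0,0.4,-1,0,-1],[0,0,0,0.4,-1,0,-1]]'
python3 -m pendant '[[0,0,0,0.5,-1,0,-1],[0,0,0,0.5,-1,0,-1],[0,0,0,0.5,-1,0,-1],[0,0,0,0.5,-1,0,-1],[0,0,0,0.5,-1,0,-1],[0,0,0,0.5,-1,0,-1],[0,0,0,0.5,-1,0,-1],[0,0,0,0.5,-1,0,-1],[0,0,0,0.5,-1,0,-1],[0,0,0,0.5,-1,0,-1],[0,0,0,0.5,-1,0,-1],[0,0,0,0,0,0,-1]]'
python3 - <<'E'
from h import *
import cv2
s=arm.observe(); im=vision.camera("wrist"); cv2.imwrite("pics/w1.png",im); print(s['eef_pos'],s['ee_rot'],s['time_s'])
for n in("beaker_large","beaker_medium","beaker_small","tin","tray"):
    print(n,[(np.round(d['at']).tolist(),round(d['confidence'],2)) for d in vision.search_frame(n,"wrist")[:2]])
E
```

```text
time_s: 2.1
eef_pos: [292.5, -464.6, 273.7]
ee_rot: [0.0, 1.0, -0.0, 0.0]
force: [1.4, 0.2, -0.4]
finger_gap: 1.0
finger_force: 0.0
time_s: 3.1
eef_pos: [388.7, -224.7, 297.5]
ee_rot: [0.0, 1.0, -0.0, 0.0]
force: [-0.2, -0.2, -0.5]
finger_gap: 0.998
finger_force: 0.0
time_s: 4.1
eef_pos: [499.7, -1.3, 297.5]
ee_rot: [-0.001, 1.0, 0.002, 0.0]
force: [-0.6, 0.9, 0.1]
finger_gap: 1.001
finger_force: 0.0
[499.67432014  -1.28062019 297.46176568] [-8.94705066e-04  9.99997035e-01  2.22699037e-03  4.11847809e-04] 4.1
beaker_large [([558.0, -92.0, 60.0], 0.83)]
beaker_medium [([538.0, 87.0, 68.0], 0.95)]
beaker_small [([479.0, -11.0, 80.0], 0.67)]
tin [([562.0, 4.0, 48.0], 0.65)]
tray [([508.0, 3.0, 2.0], 0.91), ([537.0, 87.0, 71.0], 0.23)]
```

View pics/w1.png

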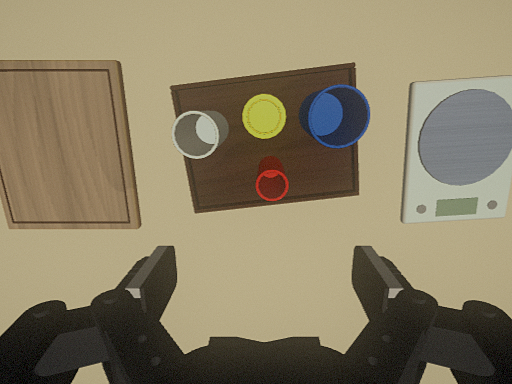

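```bash
python3 - <<'E'
from h import *
s=arm.observe()
for n,a,z in[('L',(338,116),111),('M',(196,134),111),('S',(272,185.5),111),('tin',(264,115.5),42),('plate',(467,137),24),('tr',(171,86),24),('tr',(355,64),24),('tr',(358,194),24),('tr',(195,213),24),('bd',(118,61),18),('bd',(140,228),18)]: print(n,on('wrist',a,z,s))
E
```

```text
L [560.6 -85.8 111. ]
M [542.4  66.6 111. ]
S [484.4 -15.8 111. ]
tin [559.2  -7.1  42. ]
plate [ 528.9 -285.5   24. ]
tr [596.5 114.4  24. ]
tr [ 622.1 -124.2   24. ]
tr [ 447.9 -143.    24. ]
tr [419.6  95.4  24. ]
bd [627.6 182.1  18. ]
bd [393.5 182.3  18. ]
```

```bash
python3 -m pendant '[[0,0,0,0.44,0.6,0.91,-1],[0,0,0,0.44,0.6,0.91,-1],[0,0,0,0.44,0.6,0.91,-1],[0,0,0,0.44,0.6,0.91,-1],[0,0,0,0.44,0.6,0.91,-1],[0,0,0,0.44,0.6,0.91,-1],[0,0,0,0.44,0.6,0.91,-1],[0,0,0,0,0,0,-1],[0,0,0,0,0,0,-1]]'
cat > rim.py <<'E'
# fit a rim: colour mask -> outline ellipse, compared with predicted circle
from h import *
import cv2,sys
s=arm.observe(); im=vision.camera("wrist"); cv2.imwrite(f"pics/{sys.argv[1]}.png",im); print(np.round(s['eef_pos'],1),np.round(s['ee_rot'],4),s['time_s'],np.round(s['finger_gap'],3))
E
python3 rim.py w2
```

```text
time_s: 5.15
eef_pos: [559.3, -91.0, 169.0]
ee_rot: [-0.0, 1.0, -0.002, -0.001]
force: [-0.1, 0.1, 0.5]
finger_gap: 1.002
finger_force: 0.0
[559.3 -91.  169. ] [-3.0e-04  1.0e+00 -1.6e-03 -1.2e-03] 5.15 1.002
```

View pics/w2.png

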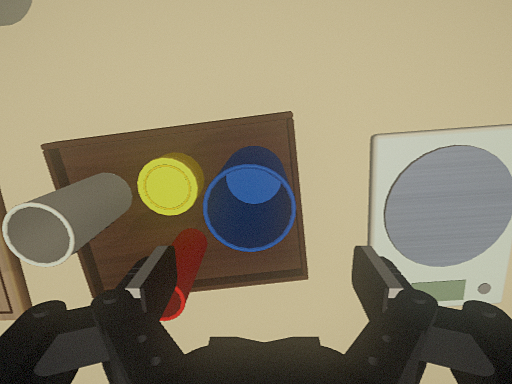

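```bash
python3 - <<'E'
from h import *
s=arm.observe()
print(s['eef_pos'])
for n,a,z in[('L',(249.5,207.5),111),('plate',(450,205),24),('tin',(168,186),42)]: print(n,on('wrist',a,z,s))
E
```

```text
[559.86888779 -90.04620376 170.20681432]
L [563.7 -79.4 111. ]
plate [ 535.5 -278.9   24. ]
tin [5.612e+02 1.000e-01 4.200e+01]
```

```bash
python3 -m pendant '[[0,0,0,0.2,-0.53,0,-1],[0,0,0,0,0,0.9,-1],[0,0,0,0,0,0.9,-1],[0,0,0,0,0,0.9,-1],[0,0,0,0,0,0.9,-1],[0,0,0,0,0,0.9,-1],[0,0,0,0,0,0.85,-1],[0,0,0,0,0,0,-1],[0,0,0,0,0,0,-1]]'
python3 rim.py w3
```

```text
time_s: 5.95
eef_pos: [564.3, -78.0, 63.6]
ee_rot: [-0.0, 1.0, 0.0, 0.0]
force: [-0.7, 0.1, 0.5]
finger_gap: 0.997
finger_force: 0.0
[564.3 -78.   63.6] [-2.e-04  1.e+00  2.e-04  0.e+00] 5.95 0.997
```

View pics/w3.png

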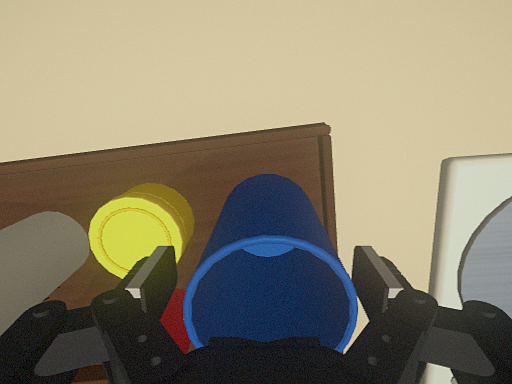

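```bash
python3 -m pendant '[[0,0,0,0,0,0,1],[0,0,0,0,0,0,1],[0,0,0,0,0,0,1],[0,0,0,0,0,0,1],[0,0,0,0,0,0,1],[0,0,0,0,0,0,1]]' 30
python3 -m pendant '[[0,0,0,0,0,-0.5,1],[0,0,0,0,0,-1,1],[0,0,0,0,0,-1,1],[0,0,0,0,0,-1,1],[0,0,0,0,0,-1,1],[0,0,0,0,0,-1,1],[0,0,0,0,0,-1,1],[0,0,0,0,0,-0.5,1],[0,0,0,0,0,0,1]]'
python3 -m pendant '[[0,0,0,-0.15,-0.5,0,1],[0,0,0,-0.15,-1,0,1],[0,0,0,-0.15,-1,0,1],[0,0,0,-0.15,-1,0,1],[0,0,0,-0.15,-1,0,1],[0,0,0,-0.15,-1,0,1],[0,0,0,-0.15,-1,0,1],[0,0,0,-0.15,-1,0,1],[0,0,0,-0.15,-1,0,1],[0,0,0,-0.15,-1,0,1],[0,0,0,-0.15,-1,0,1],[0,0,0,-0.15,-1,0,1]]'
python3 -m pendant '[[0,0,0,-0.15,-1,0,1],[0,0,0,-0.15,-1,0,1],[0,0,0,-0.15,-1,0,1],[0,0,0,-0.15,-1,0,1],[0,0,0,-0.15,-1,0,1],[0,0,0,-0.15,-0.9,0,1],[0,0,0,0,-0.5,0,1],[0,0,0,0,0,0,1],[0,0,0,0,0,0,1],[0,0,0,0,0,0,1]]'
python3 rim.py w4
```

```text
time_s: 6.5
eef_pos: [565.5, -79.2, 64.9]
ee_rot: [0.0, 1.0, -0.001, 0.002]
force: [-1.4, 1.2, 7.0]
finger_gap: 0.769
finger_force: 32.2
time_s: 7.25
eef_pos: [565.5, -79.2, 206.2]
ee_rot: [0.0, 1.0, -0.0, 0.002]
force: [-0.5, 0.2, -0.9]
finger_gap: 0.769
finger_force: 33.7
time_s: 8.25
eef_pos: [526.8, 152.2, 201.3]
ee_rot: [0.0, 1.0, -0.0, -0.001]
force: [1.6, -0.3, -1.0]
finger_gap: 0.769
finger_force: 33.6
time_s: 9.08
eef_pos: [510.7, 277.4, 202.3]
ee_rot: [0.0, 1.0, -0.001, -0.0]
force: [-0.3, 0.7, -0.8]
finger_gap: 0.771
finger_force: 33.7
[510.7 277.4 202.3] [ 5.e-04  1.e+00 -1.e-03 -4.e-04] 9.0833 0.771
```

View pics/w4.png

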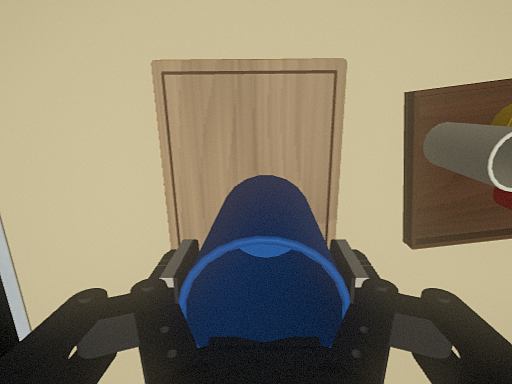

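```bash
python3 -m pendant '[[0,0,0,0,0,0.8,1],[0,0,0,0,0,1,1],[0,0,0,0,0,1,1],[0,0,0,0,0,1,1],[0,0,0,0,0,1,1],[0,0,0,0,0,0.8,1],[0,0,0,0,0,0.3,1],[0,0,0,0,0,0.1,1],[0,0,0,0,0,0,1],[0,0,0,0,0,0,1]]'
```

```text
time_s: 9.97
eef_pos: [511.2, 278.8, 84.0]
ee_rot: [-0.0, 1.0, -0.001, 0.001]
force: [0.2, 0.0, -0.7]
finger_gap: 0.764
finger_force: 33.7
```

```bash
python3 -m pendant '[[0,0,0,0,0,0.15,1],[0,0,0,0,0,0.1,1],[0,0,0,0,0,0,1],[0,0,0,0,0,0,1]]'; python3 -m pendant '[[0,0,0,0,0,0.1,1],[0,0,0,0,0,0,1],[0,0,0,0,0,0,1]]'
```

```text
time_s: 10.3
eef_pos: [510.5, 278.8, 78.1]
ee_rot: [-0.0, 1.0, -0.0, 0.0]
force: [-0.3, 0.2, -1.3]
finger_gap: 0.77
finger_force: 33.7
time_s: 10.55
eef_pos: [511.0, 279.0, 76.9]
ee_rot: [-0.0, 1.0, -0.0, 0.001]
force: [-0.5, -2.5, 6.9]
finger_gap: 0.77
finger_force: 34.1
```

```bash
python3 -m pendant '[[0,0,0,0,0,0,-1],[0,0,0,0,0,0,-1],[0,0,0,0,0,0,-1],[0,0,0,0,0,-0.4,-1],[0,0,0,0,0,-1,-1],[0,0,0,0,0,-1,-1],[0,0,0,0,0,-1,-1],[0,0,0,0,0,-1,-1],[0,0,0,0.15,1,0,-1],[0,0,0,0.15,1,0,-1],[0,0,0,0.15,1,0,-1],[0,0,0,0.15,1,0,-1]]'
python3 -m pendant '[[0,0,0,0.15,1,0,-1],[0,0,0,0.15,1,0,-1],[0,0,0,0.15,1,0,-1],[0,0,0,0.15,1,0,-1],[0,0,0,0.15,1,0,-1],[0,0,0,0.15,1,0,-1],[0,0,0,0.1,0.3,0,-1],[0,0,0,0,0,0,-1],[0,0,0,0,0,0,-1],[0,0,0,0,0,0,-1]]'
python3 rim.py w5
```

```text
time_s: 11.55
eef_pos: [522.5, 198.1, 164.6]
ee_rot: [-0.0, 1.0, -0.0, 0.0]
force: [0.9, 0.8, 0.3]
finger_gap: 0.999
finger_force: 0.0
time_s: 12.38
eef_pos: [542.1, 74.5, 164.1]
ee_rot: [-0.0, 1.0, 0.0, 0.0]
force: [0.5, -0.2, 0.1]
finger_gap: 0.998
finger_force: 0.0
[542.1  74.5 164.1] [-4.e-04  1.e+00  5.e-04  1.e-04] 12.3833 0.998
```

View pics/w5.png

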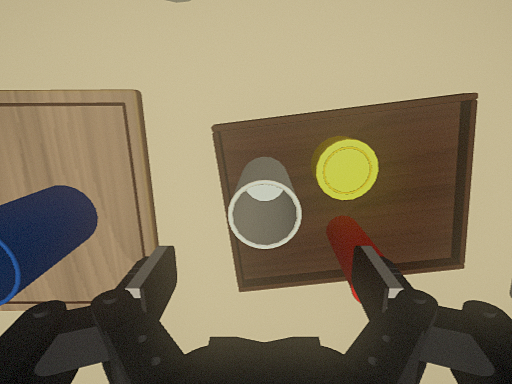

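```bash
python3 - <<'E'
from h import *
s=arm.observe()
print(s['eef_pos'])
for n,a,z in[('M',(265,214),111),('tin',(347,169),42),('tr',(213,127),24),('tr',(478,95),24),('tr',(464,268),24),('tr',(240,291),24)]: print(n,on('wrist',a,z,s))
E
```

```text
[542.0473489   74.5204726  164.10637452]
M [543.2  74.1 111. ]
tin [5.606e+02 2.000e-01 4.200e+01]
tr [596.4 122.   24. ]
tr [ 624.4 -116.9   24. ]
tr [ 449.7 -137.8   24. ]
tr [421.4 101.   24. ]
```

```bash
python3 -m pendant '[[0,0,0,0.05,0,0.8,-1],[0,0,0,0,0,1,-1],[0,0,0,0,0,1,-1],[0,0,0,0,0,0.9,-1],[0,0,0,0,0,0.3,-1],[0,0,0,0,0,0,-1],[0,0,0,0,0,0,1],[0,0,0,0,0,0,1],[0,0,0,0,0,0,1],[0,0,0,0,0,0,1],[0,0,0,0,0,0,1],[0,0,0,0,0,0,1]]' 25
python3 -m pendant '[[0,0,0,0,0,-0.3,1],[0,0,0,0,0,-1,1],[0,0,0,0,0,-1,1],[0,0,0,0,0,-1,1],[0,0,0,0,0,-1,1],[0,0,0,0,0,-1,1],[0,0,0,0,0,-1,1],[0,0,0,0,0,-0.7,1],[0,0,0,0,0,0,1],[0,0,0,0,0,0,1]]'
python3 - <<'E'
from h import *
import cv2
print(arm.observe()['eef_pos'])
cv2.imwrite("pics/s6.png",vision.camera("scene")[80:280,120:420].repeat(2,0).repeat(2,1))
for c in("scene","wrist"):
  if c=="wrist": cv2.imwrite("pics/w6.png",vision.camera(c))
E
```

```text
time_s: 13.43
eef_pos: [544.3, 73.2, 85.4]
ee_rot: [-0.0, 1.0, -0.0, 0.001]
force: [-0.8, 0.8, 6.6]
finger_gap: 0.583
finger_force: 25.9
time_s: 14.27
eef_pos: [543.5, 72.7, 224.5]
ee_rot: [0.0, 1.0, -0.001, 0.001]
force: [0.4, -0.7, -1.6]
finger_gap: 0.586
finger_force: 26.4
[543.54868996  72.69263038 224.52122171]
```

View pics/w6.png

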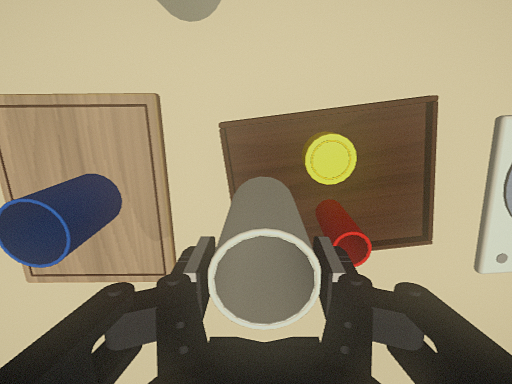

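```bash
python3 - <<'E'
from h import *
s=arm.observe()
print(on('wrist',(35,232),123,s))
E
python3 -m pendant '[[0,0,0,-0.15,-0.5,0,1],[0,0,0,-0.15,-1,0,1],[0,0,0,-0.15,-1,0,1],[0,0,0,-0.15,-1,0,1],[0,0,0,-0.15,-1,0,1],[0,0,0,-0.15,-1,0,1],[0,0,0,-0.15,-1,0,1],[0,0,0,-0.15,-1,0,1],[0,0,0,-0.15,-1,0,1],[0,0,0,-0.15,-0.9,0,1],[0,0,0,-0.1,-0.8,0,1],[0,0,0,0,0,0,1]]'
python3 -m pendant '[[0,0,0,0,0,0,1],[0,0,0,0,0,0,1]]'
```

```text
[509.9 274.  123. ]
time_s: 15.37
eef_pos: [509.0, 281.3, 223.1]
ee_rot: [-0.001, 1.0, 0.002, -0.001]
force: [-0.0, 0.5, -1.1]
finger_gap: 0.581
finger_force: 26.4
time_s: 15.53
eef_pos: [511.2, 276.3, 223.2]
ee_rot: [0.0, 1.0, -0.0, -0.001]
force: [0.1, 0.8, -1.9]
finger_gap: 0.582
finger_force: 26.4
```

```bash
python3 rim.py w7; python3 - <<'E'
import cv2
from rig import vision
a=cv2.imread('pics/w7.png')[100:300,160:370]; b=vision.camera("side")[80:220,150:290]
a=cv2.resize(a,None,fx=2,fy=2); b=cv2.resize(b,(400,400),interpolation=cv2.INTER_CUBIC); cv2.imwrite('pics/c7.png',cv2.hconcat([a[:400,:390],b]))
E
```

```text
[511.2 276.3 223.2] [ 4.e-04  1.e+00 -5.e-04 -5.e-04] 15.5333 0.582
```

View pics/c7.png

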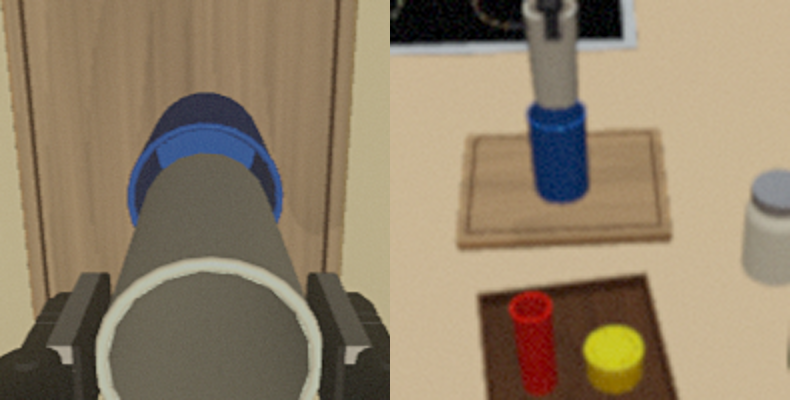

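```bash
python3 - <<'E'
from h import *
s=arm.observe(); print(s['eef_pos'])
print('Mfar',on('wrist',(264,176.5),144,s)-[24.5,0,0]); print('Lfar',on('wrist',(262.7,162),123,s)-[33,0,0])
E
```

```text
[511.66264949 275.75531846 223.5489251 ]
Mfar [508.8 275.9 144. ]
Lfar [507.6 276.9 123. ]
```

```bash
python3 -m pendant '[[0,0,0,0,-0.05,0.5,1],[0,0,0,0,0,0.6,1],[0,0,0,0,0,0.6,1],[0,0,0,0,0,0.4,1],[0,0,0,0,0,0,1]]'
```

```text
time_s: 16.05
eef_pos: [510.4, 276.8, 179.0]
ee_rot: [0.001, 1.0, -0.001, -0.002]
force: [0.2, -0.5, -0.6]
finger_gap: 0.587
finger_force: 26.4
```

```bash
python3 -m pendant '[[0,0,0,0,0,0.5,1],[0,0,0,0,0,0.6,1],[0,0,0,0,0,0.6,1],[0,0,0,0,0,0.6,1],[0,0,0,0,0,0.4,1],[0,0,0,0,0,0.2,1],[0,0,0,0,0,0,1],[0,0,0,0,0,0,1]]'
```

```text
time_s: 16.72
eef_pos: [511.5, 277.9, 124.0]
ee_rot: [-0.0, 1.0, -0.0, -0.0]
force: [0.6, 0.1, -0.0]
finger_gap: 0.585
finger_force: 26.4
```

```bash
python3 -m pendant '[[0,0,0,0,0,0.2,1],[0,0,0,0,0,0,1],[0,0,0,0,0,0,1],[0,0,0,0,0,0,-1],[0,0,0,0,0,0,-1],[0,0,0,0,0,0,-1],[0,0,0,0,0,-0.5,-1],[0,0,0,0,0,-1,-1],[0,0,0,0,0,-1,-1],[0,0,0,0,0,0,-1]]'
python3 -m pendant '[[0,0,0,-0.1,1,0,-1],[0,0,0,-0.1,1,0,-1],[0,0,0,-0.1,1,0,-1],[0,0,0,-0.1,1,0,-1],[0,0,0,-0.1,1,0,-1],[0,0,0,-0.1,1,0,-1],[0,0,0,-0.1,1,0,-1],[0,0,0,-0.1,1,0,-1],[0,0,0,-0.1,1,0,-1],[0,0,0,-0.1,1,0,-1],[0,0,0,-0.1,1,0,-1],[0,0,0,-0.1,1,0,-1]]'
python3 -m pendant '[[0,0,0,0,1,0,-1],[0,0,0,0,0.9,0,-1],[0,0,0,0,0.4,0,-1],[0,0,0,0,0,0,-1],[0,0,0,0,0,0,-1],[0,0,0,0,0,0,-1]]'
python3 rim.py w8
```

```text
time_s: 17.55
eef_pos: [513.1, 279.2, 174.7]
ee_rot: [-0.001, 1.0, -0.0, 0.003]
force: [0.0, 1.1, 0.1]
finger_gap: 1.002
finger_force: 0.0
time_s: 18.55
eef_pos: [487.2, 37.0, 170.5]
ee_rot: [0.0, 1.0, -0.0, 0.0]
force: [1.0, -0.3, -0.5]
finger_gap: 0.998
finger_force: 0.0
time_s: 19.05
eef_pos: [487.3, -6.7, 170.1]
ee_rot: [-0.0, 1.0, 0.0, 0.0]
force: [-0.5, -0.0, -0.3]
finger_gap: 1.003
finger_force: 0.0
[487.3  -6.7 170.1] [-2.e-04  1.e+00  3.e-04  1.e-04] 19.05 1.003
```

View pics/w8.png

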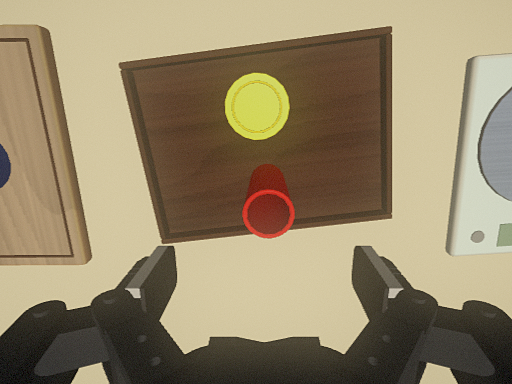

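```bash
python3 -m pendant '[[0,0,0,0,0.13,0.8,-1],[0,0,0,0,0,1,-1],[0,0,0,0,0,1,-1],[0,0,0,0,0,0.9,-1],[0,0,0,0,0,0.6,-1],[0,0,0,0,0,0,-1],[0,0,0,0,0,0,1],[0,0,0,0,0,0,1],[0,0,0,0,0,0,1],[0,0,0,0,0,0,1],[0,0,0,0,0,0,1],[0,0,0,0,0,0,1]]' 25
python3 -m pendant '[[0,0,0,0,0,0,1],[0,0,0,0,0,0,1],[0,0,0,0,0,-0.3,1],[0,0,0,0,0,-1,1],[0,0,0,0,0,-1,1],[0,0,0,0,0,-1,1],[0,0,0,0,0,-1,1],[0,0,0,0,0,-1,1],[0,0,0,0,0,-1,1],[0,0,0,0,0,-1,1],[0,0,0,0,0,0,1]]'
python3 -m pendant '[[0,0,0,0.1,-0.5,0,1],[0,0,0,0.1,-1,0,1],[0,0,0,0.1,-1,0,1],[0,0,0,0.1,-1,0,1],[0,0,0,0.1,-1,0,1],[0,0,0,0.1,-1,0,1],[0,0,0,0.1,-1,0,1],[0,0,0,0.1,-1,0,1],[0,0,0,0.1,-1,0,1],[0,0,0,0.1,-1,0,1],[0,0,0,0.1,-1,0,1],[0,0,0,0.1,-1,0,1]]'
python3 -m pendant '[[0,0,0,0,-1,0,1],[0,0,0,0,-1,0,1],[0,0,0,0,-0.7,0,1],[0,0,0,0,0,0,1],[0,0,0,0,0,0,1],[0,0,0,0,0,0,1]]'
python3 rim.py w9
```

```text
time_s: 20.1
eef_pos: [488.1, -10.6, 84.9]
ee_rot: [0.0, 1.0, -0.0, 0.001]
force: [0.5, 0.8, 5.5]
finger_gap: 0.412
finger_force: 25.0
time_s: 21.02
eef_pos: [488.8, -10.7, 234.1]
ee_rot: [0.0, 1.0, -0.0, 0.003]
force: [1.2, -0.6, -0.3]
finger_gap: 0.413
finger_force: 25.2
time_s: 22.02
eef_pos: [510.5, 220.8, 228.7]
ee_rot: [0.0, 1.0, -0.0, -0.001]
force: [-0.0, -0.9, -0.0]
finger_gap: 0.415
finger_force: 25.2
time_s: 22.52
eef_pos: [511.1, 272.6, 229.1]
ee_rot: [0.0, 1.0, -0.001, -0.001]
force: [-0.1, 0.0, -0.5]
finger_gap: 0.413
finger_force: 25.2
[511.1 272.6 229.1] [ 4.e-04  1.e+00 -5.e-04 -7.e-04] 22.5167 0.413
```

View pics/w9.png

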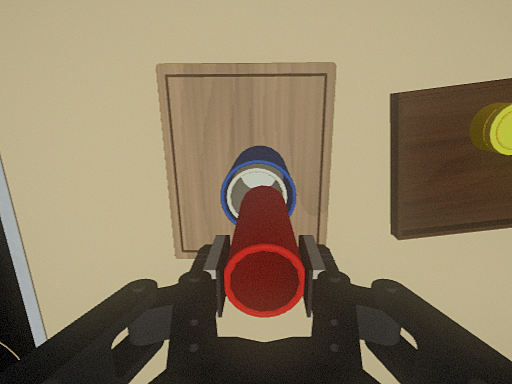

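```bash
python3 - <<'E'
from h import *
import cv2
im=cv2.imread('pics/w9.png'); s=arm.observe()
for r in range(160,232,3):
    row=im[r,215:305].astype(int); b,g,rd=row.T
    lab=''.join('B' if (bb>gg+35 and bb>rr+35) else 'W' if (min(bb,gg,rr)>125 and max(bb,gg,rr)-min(bb,gg,rr)<35) else 'R' if rr>gg+50 and rr>bb+50 else 'd' if max(bb,gg,rr)<90 else '.' for bb,gg,rr in zip(b,g,rd)); print(r,lab)
E
```

```text
160 .....................ddddddddddddddddBBBBBBBBBBBBB.dddddddddddddddddd.....................
163 ...................ddddddddBBBBBBBBBBBBBBBBBBBBBBBBBBBBBBBBBdddddddddd....................
166 .................dddd.BBBBBB..d...........................BBBBBBBdddddd...................
169 ................dBBBBBBBd..........WWWWWWWWWWWWWW.W............BBBBBBddd..................
172 ..............BBBBBBd.....WWWWWWWWWWWWWWWWWWWWWWWWWWWWWWWW.........BBBBBdd................
175 ............BBBBBdd...WWWWWWWWWWWWWWWWWWWWWWWWWWWWWWWWWWWWWWWW.....BB.BBBB................
178 ...........BBB.ddd.WWWWW.d.WWWWWWWWWWWWWWWWWWWWWWWWWWWWWWWWWWWWWW...Bdd.BBBB..............
181 .........BBB.ddd.WWWW.......WWWWWWWWWWWWWWWWWWWWWWWWWWWWWWW.dd.WWWWWddddd.BBBB............
184 ........BBB.dd.WWWW............WWWWWWWWWWWWWWWWWWWWWWWWWW......d.WWWW.dddddBBBB...........
187 .......BBB.dd.WWW.................WWWWW.RRRRRRRRRRRRRRRRR.........WWWW.dddddBBBB..........
190 ......BBB.ddWWWWW..................RRRRRRRRRRRRRRRRRRRRRRRRRRR....dWWWWWddddd.BB..........
193 ......BBBBddWWWW................RRRRRRRRRRRRRRRRRRR
[... 479 characters left out ...]
RRRRRRRRRRRRRRRR.dddBBBBW..........
211 .........BBBBdddWWWW.....RRRRRRRRRRRRRRRRRRRRRRRRRRRRRRRRRRRRRRRRRRRRRRRddBBBB............
214 ...........BBBBdddWWWWW.RRRRRRRRRRRRRRRRRRRRRRRRRRRRRRRRRRRRRRRRRRRRRRRRR.BB..............
217 .............BBBBddddW..RRRRRRRRRRRRRRRRRRRRRRRRRRRRRRRRRRRRRRRRRRRRRRRRRR................
220 ...............BBBBB.d.RRRRRRRRRRRRRRRRRRRRRRRRRRRRRRRRRRRRRRRRRRRRRRRRRRRR...............
223 ...................BB.RRRRRRRRRRRRRRRRRRRRRRRRRRRRRRRRRRRRRRRRRRRRRRRRRRRRRR..............
226 .....................RRRRRRRRRRRRRRRRRRRRRRRRRRRRRRRRRRRRRRRRRRRRRRRRRRRRRRRR.............
229 ....................RRRRRRRRRRRRRRRRRRRRRRRRRRRRRRRRRRRRRRRRRRRRRRRRRRRRRRRRRR............
```

```bash
python3 - <<'E'
from h import *
s=arm.observe(); print(s['eef_pos'])
print('M',on('wrist',(256.8,197),128,s)); print('S',on('wrist',(263.3,186),150,s)-[17.5,0,0])
E
```

```text
[511.40504557 272.22014171 229.32688428]
M [510.  278.5 128. ]
S [508.1 272.9 150. ]
```

```bash
python3 -m pendant '[[0,0,0,0.07,-0.28,0,1],[0,0,0,0,0,0.5,1],[0,0,0,0,0,0.6,1],[0,0,0,0,0,0.6,1],[0,0,0,0,0,0.4,1],[0,0,0,0,0,0.1,1],[0,0,0,0,0,0,1],[0,0,0,0,0,0,1]]'
```

```text
time_s: 23.23
eef_pos: [512.9, 278.8, 186.0]
ee_rot: [-0.0, 1.0, -0.0, -0.0]
force: [-0.0, 0.3, -0.1]
finger_gap: 0.416
finger_force: 25.2
```

```bash
python3 -m pendant '[[0,0,0,0,0,0.5,1],[0,0,0,0,0,0.6,1],[0,0,0,0,0,0.6,1],[0,0,0,0,0,0.6,1],[0,0,0,0,0,0.4,1],[0,0,0,0,0,0.2,1],[0,0,0,0,0,0,1],[0,0,0,0,0,0,1]]'
```

```text
time_s: 23.9
eef_pos: [512.9, 278.9, 127.7]
ee_rot: [-0.0, 1.0, -0.0, -0.0]
force: [-0.1, 0.1, -0.1]
finger_gap: 0.413
finger_force: 25.2
```

```bash
python3 -m pendant '[[0,0,0,0,0,0.15,1],[0,0,0,0,0,0,1],[0,0,0,0,0,0,1],[0,0,0,0,0,0,-1],[0,0,0,0,0,0,-1],[0,0,0,0,0,0,-1],[0,0,0,0,0,0,-1],[0,0,0,0,0,-0.5,-1],[0,0,0,0,0,-1,-1],[0,0,0,0,0,-1,-1],[0,0,0,0,0,-1,-1],[0,0,0,0,0,0,-1]]'
python3 rim.py w10
python3 - <<'E'
import cv2
from rig import vision
a=cv2.imread('pics/w10.png')[120:320,160:360]; b=vision.camera("side")[90:190,160:260]
cv2.imwrite('pics/c10.png',cv2.hconcat([cv2.resize(a,(400,400)),cv2.resize(b,(400,400),interpolation=cv2.INTER_CUBIC)]))
E
```

```text
time_s: 24.9
eef_pos: [514.3, 280.2, 199.6]
ee_rot: [-0.001, 1.0, -0.0, 0.003]
force: [1.1, 0.5, 0.4]
finger_gap: 0.997
finger_force: 0.0
[514.3 280.2 199.6] [-1.3e-03  1.0e+00 -3.0e-04  2.6e-03] 24.9 0.997
```

View pics/c10.png

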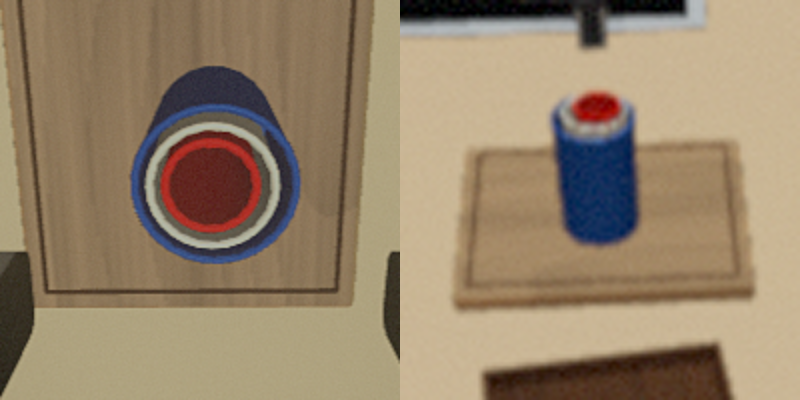

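```bash
python3 -m pendant '[[0,0,0,0.2,0.95,0,-1],[0,0,0,0.2,1,0,-1],[0,0,0,0.2,1,0,-1],[0,0,0,0.2,1,0,-1],[0,0,0,0.2,1,0,-1],[0,0,0,0.2,1,0,-1],[0,0,0,0.2,1,0,-1],[0,0,0,0.2,1,0,-1],[0,0,0,0.2,1,0,-1],[0,0,0,0.2,1,0,-1],[0,0,0,0.2,1,0,-1],[0,0,0,0.2,1,0,-1]]'
python3 -m pendant '[[0,0,0,0,1,0.5,-1],[0,0,0,0,1,1,-1],[0,0,0,0,0,1,-1],[0,0,0,0,0,1,-1],[0,0,0,0,0,0.5,-1],[0,0,0,0,0,0,-1],[0,0,0,0,0,0,-1],[0,0,0,0,0,0,-1]]'
python3 - <<'E'
from h import *
import cv2
s=arm.observe(); im=vision.camera("wrist"); print(s['eef_pos'])
h=cv2.cvtColor(im,cv2.COLOR_BGR2HSV); m=cv2.inRange(h,(22,180,120),(38,255,255))
c=max(cv2.findContours(m,0,1)[0],key=cv2.contourArea); print(cv2.boundingRect(c),cv2.fitEllipse(c)); cv2.imwrite('pics/w11.png',im)
E
```

```text
time_s: 26.0
eef_pos: [560.2, 38.6, 194.0]
ee_rot: [-0.0, 1.0, -0.0, -0.001]
force: [1.1, 0.6, 0.1]
finger_gap: 1.001
finger_force: 0.0
time_s: 26.67
eef_pos: [561.2, 0.2, 115.9]
ee_rot: [-0.0, 1.0, -0.0, 0.001]
force: [0.1, 0.2, 0.5]
finger_gap: 1.001
finger_force: 0.0
[5.61194929e+02 2.05539920e-01 1.15901085e+02]
(237, 181, 56, 54) ((264.5006103515625, 207.46469116210938), (53.20872497558594, 55.6275634765625), 91.21125030517578)
```

View pics/w11.png

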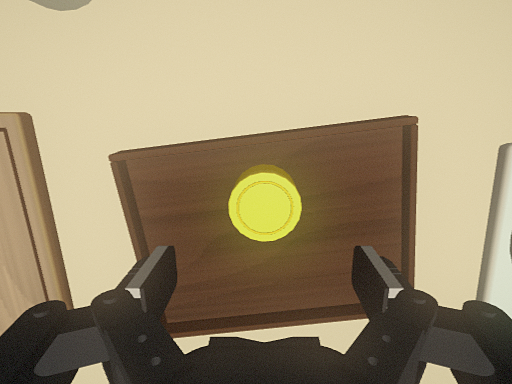

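```bash
python3 -m pendant '[[0,0,0,-0.05,0,0.9,-1],[0,0,0,0,0,1,-1],[0,0,0,0,0,1,-1],[0,0,0,0,0,1,-1],[0,0,0,0,0,0.8,-1],[0,0,0,0,0,0.45,-1],[0,0,0,0,0,0,-1],[0,0,0,0,0,0,-1]]'
python3 -m pendant '[[0,0,0,0,0,0,1],[0,0,0,0,0,0,1],[0,0,0,0,0,0,1],[0,0,0,0,0,0,1],[0,0,0,0,0,0,1],[0,0,0,0,0,0,1],[0,0,0,0,0,0,1]]' 35
```

```text
time_s: 27.38
eef_pos: [560.1, -0.1, 12.7]
ee_rot: [-0.0, 1.0, -0.0, 0.0]
force: [-0.4, -0.3, 0.1]
finger_gap: 1.002
finger_force: 0.0
time_s: 27.97
eef_pos: [560.5, -0.2, 13.3]
ee_rot: [0.0, 1.0, -0.0, 0.001]
force: [-1.8, 0.1, 6.7]
finger_gap: 0.648
finger_force: 36.2
```

```bash
python3 -m pendant '[[0,0,0,0,0,-0.4,1],[0,0,0,0,0,-1,1],[0,0,0,0,0,-1,1],[0,0,0,0,0,-1,1],[0,0,0,0,0,-1,1],[0,0,0,0,0,-1,1],[0,0,0,-0.1,1,0,1],[0,0,0,-0.1,1,0,1],[0,0,0,-0.1,1,0,1],[0,0,0,-0.1,1,0,1],[0,0,0,-0.1,1,0,1],[0,0,0,-0.1,1,0,1]]'
python3 -m pendant '[[0,0,0,-0.1,1,0,1],[0,0,0,-0.1,1,0,1],[0,0,0,-0.1,1,0,1],[0,0,0,-0.1,1,0,1],[0,0,0,-0.1,0,0,1],[0,0,0,-0.1,0,0,1],[0,0,0,0,0,0,1],[0,0,0,0,0,0,1],[0,0,0,0,0,0,1]]'
python3 - <<'E'
from h import *
import cv2
s=arm.observe(); im=vision.camera("wrist"); print(s['eef_pos'],s['ee_rot']); cv2.imwrite('pics/w12.png',im)
for c in('wrist','scene','side'):
    if c!='wrist': im=vision.camera(c)
    # steel plate: bluish grey
    b,g,r=[im[...,i].astype(int) for i in range(3)]
    m=((b-r>0)&(b>90)&(b<215)&(abs(b-g)<45)).astype('uint8')*255; m=cv2.morphologyEx(m,cv2.MORPH_OPEN,np.ones((3,3)))
    for k in sorted(cv2.findContours(m,0,1)[0],key=cv2.contourArea)[-3:]:
        e=cv2.fitEllipse(cv2.convexHull(k)) if len(k)>5 else 0; print(c,cv2.boundingRect(k),np.round(e[0],1),np.round(e[1],1),on(c,e[0],24,s) if e else '')
E
```

```text
time_s: 28.97
eef_pos: [547.3, -121.1, 120.7]
ee_rot: [0.0, 1.0, -0.0, 0.0]
force: [0.0, 1.0, -1.3]
finger_gap: 0.646
finger_force: 37.6
time_s: 29.72
eef_pos: [535.8, -199.1, 120.2]
ee_rot: [-0.0, 1.0, 0.0, 0.0]
force: [-0.6, -0.5, -2.1]
finger_gap: 0.649
finger_force: 37.6
[ 535.75824996 -199.1017125   120.21811811] [-1.00200492e-04  9.99999908e-01  3.76900298e-04  1.78383854e-04]
wrist (284, 125, 154, 146) [362.3 196.6] [143.1 153.2] [ 536.3 -280.8   24. ]
scene (156, 140, 8, 6) [159.3 142.8] [5.7 8. ] [ 509.5 -289.9   24. ]
scene (161, 133, 8, 7) [164.7 135. ] [ 7.3 13.8] [ 477.2 -284.7   24. ]
scene (453, 85, 59, 147) [491.5  63.3] [ 76.8 350. ] [-88.2 744.4  24. ]
side (90, 84, 17, 16) [98.  98.2] [16.  28.9] [ 81.5 576.6  24. ]
side (278, 140, 19, 12) [286.7 146. ] [11.7 19.4] [759.2 250.6  24. ]
side (191, 274, 57, 52) [219.  299.9] [51.4 56.9] [ 528.2 -285.9   24. ]
```

```bash
python3 -m pendant '[[0,0,0,0,0.7,0,1],[0,0,0,0,1,0,1],[0,0,0,0,1,0,1],[0,0,0,0,0.9,0,1],[0,0,0,0,0.4,0,1],[0,0,0,0,0,0.8,1],[0,0,0,0,0,1,1],[0,0,0,0,0,1,1],[0,0,0,0,0,0.8,1],[0,0,0,0,0,0.4,1],[0,0,0,0,0,0,1],[0,0,0,0,0,0,1]]'
python3 - <<'E'
from h import *
import cv2
s=arm.observe(); im=vision.camera("wrist"); cv2.imwrite('pics/w13.png',im); print(s['eef_pos'])
E
```

```text
time_s: 30.87
eef_pos: [535.6, -280.1, 40.1]
ee_rot: [-0.0, 1.0, -0.0, -0.0]
force: [0.5, -0.1, 0.1]
finger_gap: 0.647
finger_force: 37.6
[ 535.55155772 -280.11695927   40.13137475]
```

View pics/w13.png

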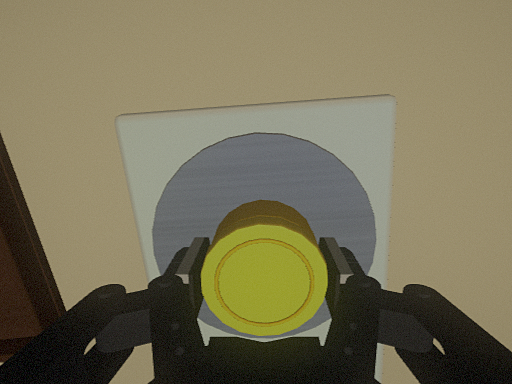

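```bash
python3 - <<'E'
from h import *
s=arm.observe()
print(on('wrist',(264,132.5),24,s)-[66,0,0], on('wrist',(264,200.5),33,s)-[28.5,0,0])
E
python3 -m pendant '[[0,0,0,0,0,0.2,1],[0,0,0,0,0,0.15,1],[0,0,0,0,0,0,1],[0,0,0,0,0,0,1]]'
```

```text
[ 530.  -280.2   24. ] [ 533.1 -280.1   33. ]
time_s: 31.25
eef_pos: [535.4, -280.3, 33.0]
ee_rot: [0.0, 1.0, -0.0, 0.0]
force: [-0.2, 0.3, -2.4]
finger_gap: 0.648
finger_force: 37.7
```

Shift 3 mm back, then settle until contact.

```bash
python3 -m pendant '[[0,0,0,-0.15,0,0,1],[0,0,0,0,0,0.1,1],[0,0,0,0,0,0,1],[0,0,0,0,0,0,1]]'; python3 -m pendant '[[0,0,0,0,0,0.05,1],[0,0,0,0,0,0,1],[0,0,0,0,0,0,1]]'
```

```text
time_s: 31.58
eef_pos: [532.2, -280.5, 31.4]
ee_rot: [0.0, 1.0, -0.001, -0.0]
force: [-2.9, 1.5, 5.4]
finger_gap: 0.647
finger_force: 38.2
time_s: 31.83
eef_pos: [532.2, -280.5, 31.3]
ee_rot: [0.0, 1.0, -0.001, -0.0]
force: [-8.0, 1.9, 15.2]
finger_gap: 0.652
finger_force: 39.0
```

```bash
python3 -m pendant '[[0,0,0,0,0,0,-1],[0,0,0,0,0,0,-1],[0,0,0,0,0,0,-1],[0,0,0,0,0,0,-1],[0,0,0,0,0,-0.4,-1],[0,0,0,0,0,-1,-1],[0,0,0,0,0,-1,-1],[0,0,0,0,0,-1,-1],[0,0,0,0,0,-1,-1],[0,0,0,0,0,-1,-1],[0,0,0,0,0,-1,-1],[0,0,0,0,0,-1,-1]]'
python3 - <<'E'
from h import *
import cv2
s=arm.observe(); im=vision.camera("wrist"); cv2.imwrite('pics/w14.png',im)
b,g,r=[im[...,i].astype(int) for i in range(3)]
m=((b-r>0)&(b>90)&(b<215)&(abs(b-g)<45)).astype('uint8')*255; m=cv2.morphologyEx(m,cv2.MORPH_OPEN,np.ones((3,3)))
k=max(cv2.findContours(m,0,1)[0],key=cv2.contourArea); e=cv2.fitEllipse(cv2.convexHull(k)); print('plate',cv2.boundingRect(k),on('wrist',e[0],24,s))
h=cv2.cvtColor(im,cv2.COLOR_BGR2HSV); m=cv2.inRange(h,(22,150,100),(38,255,255))
c=max(cv2.findContours(m,0,1)[0],key=cv2.contourArea); e=cv2.fitEllipse(c);print('tin',cv2.boundingRect(c),on('wrist',e[0],60,s))
E
python3 -m pendant '[[0,0,0,0,-1,0,-1],[0,0,0,0,-1,0,-1],[0,0,0,0,-1,0,-1],[0,0,0,0,-1,0,-1],[0,0,0,0,-1,0,-1],[0,0,0,0,-1,0,-1],[0,0,0,0,-1,0,-1],[0,0,0,0,-1,0,-1],[0,0,0,0,-1,0,-1],[0,0,0,0,-1,0,-1],[0,0,0,0,-1,0,-1],[0,0,0,0,-1,0,-1]]'
```

```text
time_s: 32.83
eef_pos: [532.4, -280.1, 179.5]
ee_rot: [0.0, 1.0, -0.0, 0.0]
force: [0.2, 0.2, -0.4]
finger_gap: 0.998
finger_force: 0.0
plate (202, 118, 125, 122) [ 535.  -280.7   24. ]
tin (235, 160, 60, 59) [ 532.9 -280.2   60. ]
time_s: 33.88
eef_pos: [532.5, -39.2, 178.4]
ee_rot: [0.0, 1.0, -0.0, 0.0]
force: [-0.2, 0.3, -0.4]
finger_gap: 1.002
finger_force: 0.0
```

```bash
python3 -m pendant '[[0,0,0,-0.1,-1,0,-1],[0,0,0,-0.1,-1,0,-1],[0,0,0,-0.1,-1,0,-1],[0,0,0,-0.1,-1,0,-1],[0,0,0,-0.1,-1,0,-1],[0,0,0,-0.1,-1,0,-1],[0,0,0,-0.1,-1,0,-1],[0,0,0,-0.1,-1,0,-1],[0,0,0,-0.1,-1,0,-1],[0,0,0,-0.1,-1,0,-1],[0,0,0,-0.1,-1,0,-1],[0,0,0,0,-1,0,-1]]'
python3 -m pendant '[[0,0,0,0,-1,0,-1],[0,0,0,0,-1,0,-1],[0,0,0,0,-0.8,0,-1],[0,0,0,0,-0.6,0,-1],[0,0,0,0,0,0,-1],[0,0,0,0,0,0,-1],[0,0,0,0,0,0,-1]]'
python3 - <<'E'
from h import *
import cv2
s=arm.observe(); im=vision.camera("wrist"); print(s['eef_pos']); cv2.imwrite('pics/w15.png',im)
b,g,r=[im[...,i].astype(int) for i in range(3)]
m=((r>g+50)&(r>b+50)).astype('uint8')*255
k=max(cv2.findContours(m,0,1)[0],key=cv2.contourArea); e=cv2.fitEllipse(k); print('S',cv2.boundingRect(k),on('wrist',e[0],133,s))
m=((b>g+35)&(b>r+35)).astype('uint8')*255
k=max(cv2.findContours(m,0,1)[0],key=cv2.contourArea); print('L cols/rows',cv2.boundingRect(k))
E
```

```text
time_s: 34.88
eef_pos: [510.4, 200.9, 178.4]
ee_rot: [0.0, 1.0, -0.0, 0.0]
force: [0.3, -0.4, -0.2]
finger_gap: 0.999
finger_force: 0.0
time_s: 35.47
eef_pos: [511.1, 266.6, 177.9]
ee_rot: [0.0, 1.0, -0.001, -0.0]
force: [0.7, 0.2, -0.3]
finger_gap: 0.998
finger_force: 0.0
[511.14624792 266.58096677 177.86425053]
S (217, 189, 56, 56) [513.6 279.5 133. ]
L cols/rows (202, 174, 93, 87)
```

```bash
python3 -m pendant '[[0,0,0,0,-0.55,0.5,-1],[0,0,0,0,0,1,-1],[0,0,0,0,0,1,-1],[0,0,0,0,0,1,-1],[0,0,0,0,0,1,-1],[0,0,0,0,0,0.6,-1],[0,0,0,0,0,0,-1],[0,0,0,0,0,0,-1]]'
python3 -m pendant '[[0,0,0,0,0,0,1],[0,0,0,0,0,0,1],[0,0,0,0,0,0,1],[0,0,0,0,0,0,1],[0,0,0,0,0,0,1],[0,0,0,0,0,0,1],[0,0,0,0,0,0,1]]' 40
```

```text
time_s: 36.18
eef_pos: [511.0, 278.2, 76.0]
ee_rot: [0.0, 1.0, -0.001, -0.0]
force: [0.2, 0.1, 0.7]
finger_gap: 1.002
finger_force: 0.0
time_s: 36.77
eef_pos: [511.9, 278.9, 77.7]
ee_rot: [-0.0, 1.0, -0.001, 0.001]
force: [-1.2, -2.2, 6.1]
finger_gap: 0.762
finger_force: 43.8
```

```bash
python3 -m pendant '[[0,0,0,0,0,-0.3,1],[0,0,0,0,0,-0.6,1],[0,0,0,0,0,-0.8,1],[0,0,0,0,0,-0.8,1],[0,0,0,0,0,-0.5,1],[0,0,0,0,0.2,0,1],[0,0,0,0.05,0.5,0,1],[0,0,0,0.05,0.8,0,1],[0,0,0,0.05,0.8,0,1],[0,0,0,0.05,0.8,0,1],[0,0,0,0.05,0.8,0,1],[0,0,0,0.05,0.8,0,1]]'
python3 -m pendant '[[0,0,0,0.05,0.8,0,1],[0,0,0,0.05,0.8,0,1],[0,0,0,0.05,0.8,0,1],[0,0,0,0.05,0.8,0,1],[0,0,0,0.05,0.8,0,1],[0,0,0,0.05,0.8,0,1],[0,0,0,0,0.8,0,1],[0,0,0,0,0.8,0,1],[0,0,0,0,0.8,0,1],[0,0,0,0,0.8,0,1],[0,0,0,0,0.8,0,1],[0,0,0,0,0.6,0,1]]'
python3 -m pendant '[[0,0,0,0,0.3,0,1],[0,0,0,0,0,0,1],[0,0,0,0,0,0,1],[0,0,0,0,0,0,1]]'
```

```text
time_s: 37.77
eef_pos: [516.2, 182.5, 134.8]
ee_rot: [0.0, 1.0, -0.001, -0.001]
force: [-0.3, 0.1, -2.4]
finger_gap: 0.764
finger_force: 45.1
time_s: 38.77
eef_pos: [521.6, -5.8, 134.9]
ee_rot: [0.0, 1.0, -0.001, -0.001]
force: [0.2, -1.0, -2.3]
finger_gap: 0.768
finger_force: 45.1
time_s: 39.1
eef_pos: [522.5, -8.1, 135.8]
ee_rot: [-0.0, 1.0, 0.0, -0.0]
force: [0.3, -0.1, -2.6]
finger_gap: 0.765
finger_force: 45.1
```

```bash
python3 -m pendant '[[0,0,0,0,0,0.5,1],[0,0,0,0,0,0.8,1],[0,0,0,0,0,0.8,1],[0,0,0,0,0,0.7,1],[0,0,0,0,0,0.4,1],[0,0,0,0,0,0.15,1],[0,0,0,0,0,0,1],[0,0,0,0,0,0,1],[0,0,0,0,0,0,1]]'; python3 -m pendant '[[0,0,0,0,0,0.1,1],[0,0,0,0,0,0,1],[0,0,0,0,0,0,1]]'
```

```text
time_s: 39.85
eef_pos: [523.2, -9.0, 69.7]
ee_rot: [0.0, 1.0, -0.0, 0.001]
force: [0.2, -0.2, -2.2]
finger_gap: 0.764
finger_force: 45.1
time_s: 40.1
eef_pos: [522.8, -9.3, 67.1]
ee_rot: [0.0, 1.0, -0.0, 0.0]
force: [-0.4, -0.5, -3.2]
finger_gap: 0.768
finger_force: 45.1
```

```bash
python3 -m pendant '[[0,0,0,0,0,0.08,1],[0,0,0,0,0,0,1],[0,0,0,0,0,0,1]]'; python3 -m pendant '[[0,0,0,0,0,0.06,1],[0,0,0,0,0,0,1],[0,0,0,0,0,0,1]]'
```

```text
time_s: 40.35
eef_pos: [523.0, -9.3, 65.7]
ee_rot: [0.0, 1.0, -0.0, 0.0]
force: [0.3, 0.7, 2.3]
finger_gap: 0.765
finger_force: 45.3
time_s: 40.6
eef_pos: [523.4, -9.4, 65.6]
ee_rot: [0.0, 1.0, -0.001, 0.001]
force: [-4.6, -1.6, 15.0]
finger_gap: 0.764
finger_force: 46.1
```

Contact; release, rise and check numerically.

```bash
python3 -m pendant '[[0,0,0,0,0,0,-1],[0,0,0,0,0,0,-1],[0,0,0,0,0,0,-1],[0,0,0,0,0,0,-1],[0,0,0,0,0,-0.4,-1],[0,0,0,0,0,-1,-1],[0,0,0,0,0,-1,-1],[0,0,0,0,0,-1,-1],[0,0,0,0,0,-1,-1],[0,0,0,0,0,-1,-1],[0,0,0,0,0,-1,-1],[0,0,0,0,0,-1,-1]]'
python3 -m pendant '[[0,0,0,0,0,-0.5,-1],[0,0,0,0,0,0,-1],[0,0,0,0,0,0,-1],[0,0,0,0,0,0,-1]]'
python3 - <<'E'
from h import *
import cv2
s=arm.observe(); im=vision.camera("wrist"); cv2.imwrite('pics/w16.png',im)
b,g,r=[im[...,i].astype(int) for i in range(3)]
big=lambda m:max(cv2.findContours(m.astype('uint8')*255,0,1)[0],key=cv2.contourArea)
k=big((r>g+50)&(r>b+50)); print('S',on('wrist',cv2.fitEllipse(k)[0],121,s))
k=big((b>g+35)&(b>r+35)); print('L',cv2.boundingRect(k))
for n in("beaker_large","beaker_medium","beaker_small","tray","tin"):
    for c in ("wrist","scene"):
        if n==("beaker_large") and c=="scene": vision.camera(c)
        print(n,c,[(np.round(d['at']).tolist(),round(d['confidence'],2)) for d in vision.search_frame(n,c)[:1]])
E
```

```text
time_s: 41.6
eef_pos: [522.5, -9.0, 213.7]
ee_rot: [-0.0, 1.0, -0.0, 0.0]
force: [1.1, -0.2, 0.0]
finger_gap: 1.0
finger_force: 0.0
time_s: 41.93
eef_pos: [522.0, -9.3, 220.9]
ee_rot: [-0.0, 1.0, -0.0, -0.001]
force: [0.4, 0.2, -0.6]
finger_gap: 0.999
finger_force: 0.0
S [525.1  -8.3 121. ]
L (228, 158, 76, 72)
beaker_large wrist [([520.0, -13.0, 109.0], 0.77)]
beaker_large scene [([548.0, -3.0, 67.0], 0.87)]
beaker_medium wrist [([516.0, -9.0, 113.0], 0.89)]
beaker_medium scene [([533.0, -4.0, 116.0], 0.6)]
beaker_small wrist [([509.0, -14.0, 103.0], 0.88)]
beaker_small scene []
tray wrist [([541.0, -7.0, -1.0], 0.82)]
tray scene [([538.0, 7.0, 6.0], 0.63)]
tin wrist [([532.0, -257.0, 53.0], 0.92)]
tin scene [([539.0, -274.0, 59.0], 0.81)]
```

```bash
python3 -c "
from rig import arm; print(arm.job_done())"
```

```text
the job is handed in; nothing more can be done
None
```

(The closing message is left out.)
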